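# Unlock the watch cabinet and draw out the steel watch's tray

## Task

The steel watch head with the black dial is next for appraisal; it lies in one of the low cabinet's three trays, seen through the windows in its roof. Push the red lug of the lock bar to the left until it stops, then hook a fingertip behind the lip of that watch's tray and draw the tray gently out along its rails to its stop, leaving it open with the watch lying in its pocket. Do not grip or lift anything, do not touch the watches, and leave the other two trays shut and the loupe, tweezers and screwdriver beside the cabinet where they lie.

Things in the scene. Friction and masses are not known exactly. Their poses are not given: they have to be found in the camera images.
- cabinet: low cabinet for watch heads, fixed to the table: grey hood 130 mm deep (its x), 276 mm wide (y), 44 mm high, an open window in its roof above each tray's pocket; three aluminium trays side by side, 88 mm apart, whose finger wells and lips stand out of its front. Origin on the table under the hood's centre; +x points into the cabinet, away from the robot, +y to the left, z up. Trays slide out to -x. Only the red lug is taller.
- lock (a joint): travel of the lock bar along cabinet +y (to the left), m: 0 to about 0.004 = locked, a tooth stands before each tray's front wall; 0.022 = hard stop, fully released, the teeth stand before the notches and all trays are free (free from 0.018). Friction about 1.5 N; it stays where it is left; not to be forced (under 40 N).
- lock_lug (a point): centre of the red ribbed lug on top of the lock bar at the front edge of the hood: 12 mm (cabinet x) x 16 mm (cabinet y) x 20 mm high, from 39 to 59 mm above the table. The bar beneath it is flat, top at 39 mm, and runs on for 100 mm to either side with nothing standing on it; the roof behind it is at 35 mm. Moves with the bar. Axes as the cabinet's.
- tray_left (a joint): how far the left tray (as seen from the robot) is drawn out, m: 0 shut, 0.090 at its hard stop. Slides on rails along cabinet -x; friction about 1.5 N; it stays where it is left; not to be forced (under 40 N); stopped by the lock bar until that is released.
- tray_middle (a joint): how far the middle tray (as seen from the robot) is drawn out, m: 0 shut, 0.090 at its hard stop. Slides on rails along cabinet -x; friction about 1.5 N; it stays where it is left; not to be forced (under 40 N); stopped by the lock bar until that is released.
- tray_right (a joint): how far the right tray (as seen from the robot) is drawn out, m: 0 shut, 0.090 at its hard stop. Slides on rails along cabinet -x; friction about 1.5 N; it stays where it is left; not to be forced (under 40 N); stopped by the lock bar until that is released.
- lip_left (a point): middle of the inner edge of the left tray's upturned lip, at its top, 31 mm above the table; moves with the tray. The lip is 78 mm wide, 4 to 7 mm thick. Behind it (cabinet +x) is the open finger well, 72 mm wide, floor 6 mm above the table; about 50 mm are open to a finger from above, then come the lock's teeth (down to 21 mm) and, 59 mm back, the tray's upright front wall.
- lip_middle (a point): middle of the inner edge of the middle tray's upturned lip, at its top, 31 mm above the table; moves with the tray. The lip is 78 mm wide, 4 to 7 mm thick. Behind it (cabinet +x) is the open finger well, 72 mm wide, floor 6 mm above the table; about 50 mm are open to a finger from above, then come the lock's teeth (down to 21 mm) and, 59 mm back, the tray's upright front wall.
- lip_right (a point): middle of the inner edge of the right tray's upturned lip, at its top, 31 mm above the table; moves with the tray. The lip is 78 mm wide, 4 to 7 mm thick. Behind it (cabinet +x) is the open finger well, 72 mm wide, floor 6 mm above the table; about 50 mm are open to a finger from above, then come the lock's teeth (down to 21 mm) and, 59 mm back, the tray's upright front wall.
- pocket_left (a point): centre of the felt floor of the left tray's pocket (56 x 74 mm, 7 mm above the table, walls 9 to 11 mm high), where a watch head lies; when shut it is under the roof window, 101 mm behind the lip. Moves with the tray.
- pocket_middle (a point): centre of the felt floor of the middle tray's pocket (56 x 74 mm, 7 mm above the table, walls 9 to 11 mm high), where a watch head lies; when shut it is under the roof window, 101 mm behind the lip. Moves with the tray.
- pocket_right (a point): centre of the felt floor of the right tray's pocket (56 x 74 mm, 7 mm above the table, walls 9 to 11 mm high), where a watch head lies; when shut it is under the roof window, 101 mm behind the lip. Moves with the tray.
- head_steel: the wanted one: a steel watch head with a black dial and no strap, about 45 x 42 x 10 mm, lying dial up in the pocket of one of the three trays; origin at the centre of its underside.
- head_gold_1: a gold-coloured watch head with a cream dial and no strap, about 45 x 42 x 10 mm, lying dial up in a tray pocket; origin at the centre of its underside. One of two alike; not the one wanted.
- head_gold_2: a gold-coloured watch head with a cream dial and no strap, about 45 x 42 x 10 mm, lying dial up in a tray pocket; origin at the centre of its underside. One of two alike; not the one wanted.
- loupe: bystander: black eye loupe, 33 mm across and 31 mm high, standing on the table beside the left tray, about 30 mm clear of the cabinet's side; origin at the centre of its underside.
- tweezers: bystander: tweezers 128 mm long lying on the table beside the right tray, roughly along the cabinet's x, about 35 mm clear of its side; origin at the centre of the underside.
- driver_red: bystander: small screwdriver with a red end, 88 mm long, lying to the left of the cabinet; origin at the centre of the underside.
There are look-alikes about, which are no part of the job. Leave any blue, purple or turquoise look-alike of the head_gold_2 alone.

How it is judged:
By the outcome, as a careful person would: the job done as asked, in the order asked, and still so for the second after the job is handed in, with the robot touching nothing.
It also fails if it takes over 48 s, if anything falls off the work surface, if the arm or the gripper's body presses on something with over 40 N, if the wrist force passes 120 N, or if a joint passes its speed limit or range.

## Robot

A 6-joint arm with a two-finger parallel gripper is mounted at the origin on a cart in front of the work surface, level with it; the furniture and walls round the work are solid. World frame = base frame: x ahead of the robot, y to its left, z up, the work surface at z = 0. Lengths are in m, angles in rad, forces in N, time in s.
With the tool pointing down it reaches from about 0.425 to 0.95 m from the base axis. Payload 14.7 kg.
Tool frame: the origin (TCP) lies between the finger pads; the fingertips stand 14 mm ahead of it and the grasp point (between the pads) lies 5 mm behind it; z points along the fingers, y is the line along which they close (so a half turn about z gives the same grasp; the last joint's range is limited). The gripper opens to 85 mm and grips with 20 to 120 N. Pads are 22 mm wide; open, the fingers measure 114 mm over their backs; the gripper's body (76 mm by 85 mm) begins 54 mm behind the grasp point. The pads swing forward as they close: fully open they stand 13 mm farther back than shut.
Start: joints at [-1.295, 0.48, 1.596, -0, 1.065, -0.047], TCP at [0.206, -0.616, 0.215] pointing down, gripper open.
Joint ranges: [-2.75, 2.75], [-0.82, 2.05], [0.23, 2.67], [-1.56, 4.7], [0.09, 2.69], [-2.92, 2.92]. Speed limits (rad/s): [1.89, 1.89, 2.39, 3.01, 3.01, 3.01].

## Interface

Orientations are given as a rotation vector (axis times angle).
In Python, from workcell import r, optics gives the robot as it stands.
- The arm moves only by the tool carry_out, never from a script. Its argument "moves" is a list of rows, each a list of 7 numbers: the shift along the tool's x, y, z in m, then the turn, a rotation vector about the tool's x, y, z in rad, then the closure, from 0 (fully open) to 1 (shut). A call has 1 to 5 rows; each row shifts and turns the commanded pose from where the row before left it, along the tool's axes as they then stand; what a row does not reach is not made up. A row lasts 1/8 s, in which the tool goes at most 62.5 mm and 10.7 degrees, less where a joint would pass 70% of its speed; a pose out of reach is approached as far as the arm can. A call with a gripper value outside its range is refused whole. The fingers move at their own pace and stop on an object; "force" is the grip in N (left out, the last holds). Time passes only in rows, so rows that do not move let the fingers close. It gives the time, the measured TCP pose, the force, the opening and the grip force at its end, in the units of the state.
- r.read_state(): the state, without advancing time (a new reading comes with each control period).
- optics.read_camera(name): name is "side" or "top"; returns a dict with "frame" (420x560x3 uint8, red, green, blue), "fx", "fy", "cx", "cy" (pixels), "dist_coeffs" ([k1, k2, p1, p2, k3] as OpenCV has them; the pictures are not rectified), "R" (3x3) and "t" (3): a world point X has camera coordinates R X + t. Camera axes: x right, y down, z forward; pixel columns grow to the right and rows downward; lengths in m; the calibration is good to about 2 mm. A picture is of the moment at which its call begins. There is no depth.
- r.sign_off(): hands the job in; it is judged then, once.
The state is a dict: "clock": time; "joints": joint angles; "joint_vel": joint speeds; "tau": joint torques, N m; "tool_pos": TCP position; "eef_rot": TCP orientation; "ft_force": force on the tool from outside, world axes, zero at the start; "ft_torque": the same for the moment, N m; "gripper_width": finger opening in m; "grasp_force": force on a finger pad.
Only numpy, scipy, OpenCV 4.12 (cv2) and the standard library are available. Lean on these libraries where they do the work, as an engineer would, in place of code of your own. Each camera call takes 0.05 s, during which the arm holds its last target. There are 200 camera calls.

## Working session

There is one attempt and no reset: what is moved stays moved. The work goes in short steps, Python scripts to look and compute and a tool call to move; the robot and the scene stay as the last step left them, time stands still between calls to the robot, and variables do not carry over. Pictures are saved under pics/ and viewed, at most 11 in all, crops included, and the job is handed in when it is done.

Besides the shell and the picture viewer there is one more tool, called after ">>>" by a JSON object that holds its "op" and its "data". carry_out: Moves the arm, as the interface text tells. Its arguments: {"type":"object","properties":{"moves":{"type":"array"},"force":{"type":"number"}},"required":["moves"]}

```bash
mkdir -p pics
cat > h.py <<'E'
import numpy as np,cv2
from workcell import r,optics
def cap(n,fn=None):
    c=optics.read_camera(n)
    if fn: cv2.imwrite(fn,c['frame'][:,:,::-1])
    return c
def K(c): return np.array([[c['fx'],0,c['cx']],[0,c['fy'],c['cy']],[0,0,1.]])
def ray(c,px,z):
    n=cv2.undistortPoints(np.array([[px]],float),K(c),np.array(c['dist_coeffs']))[0,0]
    R=np.array(c['R']);t=np.array(c['t']);o=-R.T@t;d=R.T@np.array([n[0],n[1],1]);return o+d*(z-o[2])/d[2]
def proj(c,X):
    return cv2.projectPoints(np.array(X,float).reshape(-1,3),cv2.Rodrigues(np.array(c['R']))[0],np.array(c['t'],float),K(c),np.array(c['dist_coeffs']))[0][:,0]
E
python3 - <<'E'
from h import *
a=cap('top');b=cap('side')
im=np.hstack([a['frame'],b['frame']])[:,:,::-1]
cv2.imwrite('pics/top.png',a['frame'][:,:,::-1]);cv2.imwrite('pics/side.png',b['frame'][:,:,::-1])
for c in(a,b):
    R=np.array(c['R']);print(-R.T@c['t'],c['fx'])
    f=c['frame'];h=cv2.cvtColor(f,cv2.COLOR_RGB2HSV)
    m=(((h[...,0]<8)|(h[...,0]>172))&(h[...,1]>150)&(h[...,2]>80)).astype(np.uint8)
    n,_,s,ce=cv2.connectedComponentsWithStats(m)
    for i in range(1,n):
        if s[i,4]>8: print(s[i],ce[i].round(1),ray(c,ce[i],.059).round(3))
print(r.read_state())
E
```

```text
[0.48080138 0.00751208 1.05831261] 469.9371119882052
[285 212   6   5  27] [287.4 214.1] [ 0.608 -0.028  0.059]
[191 294   9  15  32] [195.8 301.6] [0.428 0.171 0.059]
[160 333  18  33 127] [168.  347.8] [0.335 0.23  0.059]
[0.6155146  0.73445685 0.51866868] 423.3536910593127
[274 206   5   5  21] [276.  207.8] [ 0.607 -0.02   0.059]
[370 291  20   5  37] [379.4 292.5] [0.445 0.239 0.059]
[398 293  32  10  90] [412.2 298.7] [0.395 0.255 0.059]
[204 347   4   5  15] [205.2 349.1] [0.707 0.35  0.059]
[109 411   3   9  20] [110.2 415.2] [0.809 0.455 0.059]
{'clock': 0.1, 'joints': array([-1.29462736e+00,  4.80767797e-01,  1.59679331e+00, -6.86048266e-07,
        1.06510008e+00, -4.65661605e-02]), 'joint_vel': array([-1.58609320e-03, -1.49643510e-03, -2.57875681e-03,  8.52381681e-04,
        9.80516122e-04,  5.17984688e-05]), 'tau': array([-3.21137613e-04, -9.52258515e+01, -4.31040788e+01, -1.09958585e-04,
        5.28972785e-03,  3.97731844e-05]), 'tool_pos': array([ 0.20609291, -0.61606552,  0.21434398]), 'eef_rot': array([-3.09973087e+00, -5.04583871e-01,  1.93135699e-04]), 'ft_force': array([ 0.67585795, -0.04295   , -0.78204271]), 'ft_torque': array([ 0.01956655,  0.02012592, -0.00119716]), 'grasp_force': 0.0, 'gripper_width': 0.0851482736957468}
```

View pics/top.png

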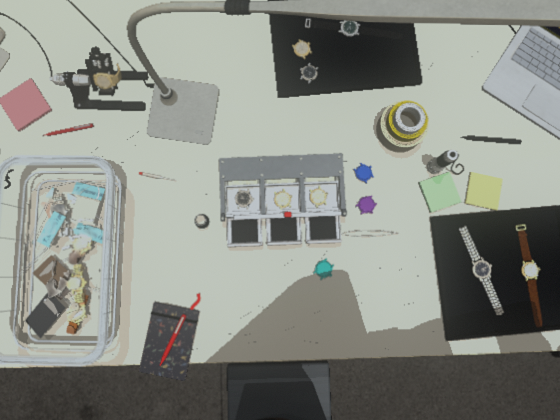

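View pics/side.png

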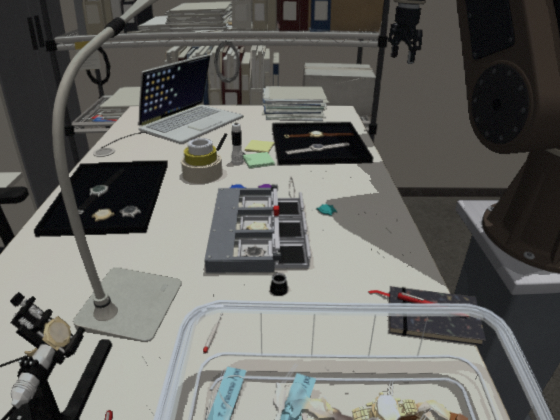

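The top view shows the cabinet at (283,200). The left tray holds the dark-dial head (243,198), with gold heads at (283,199) and (318,197) and the lug at (287,214). Other dark-dial watches at (349,28), (309,73) and (482,268) lie on the mats, outside the cabinet. The side view agrees: lug at (276,208), loupe at (279,284). I choose the left tray and check it in a close crop.

Run:
```python
from h import *
a=cap('top');f=a['frame'][:,:,::-1]
cv2.imwrite('pics/crop.png',cv2.resize(f[145:255,190:350],None,fx=5,fy=5,interpolation=cv2.INTER_CUBIC))
b=cap('side');f=b['frame'][:,:,::-1]
cv2.imwrite('pics/crops.png',cv2.resize(f[180:300,195:330],None,fx=5,fy=5,interpolation=cv2.INTER_CUBIC))
# dark wells in top view
h=cv2.cvtColor(a['frame'],cv2.COLOR_RGB2GRAY)
m=np.zeros_like(h);m[215:248,222:345]=(h[215:248,222:345]<70)
n,_,s,ce=cv2.connectedComponentsWithStats(m)
for i in range(1,n):
    if s[i,4]>60: print(s[i],ce[i].round(1),ray(a,ce[i],.006).round(4))
```

```text
[271 217  25  23 525] [283.5 228.6] [ 0.5817 -0.0198  0.006 ]
[310 217  26  22 519] [322.3 227.2] [ 0.5821 -0.1073  0.006 ]
[232 220  25  22 490] [244.7 230.3] [0.5805 0.0674 0.006 ]
```

View pics/crop.png

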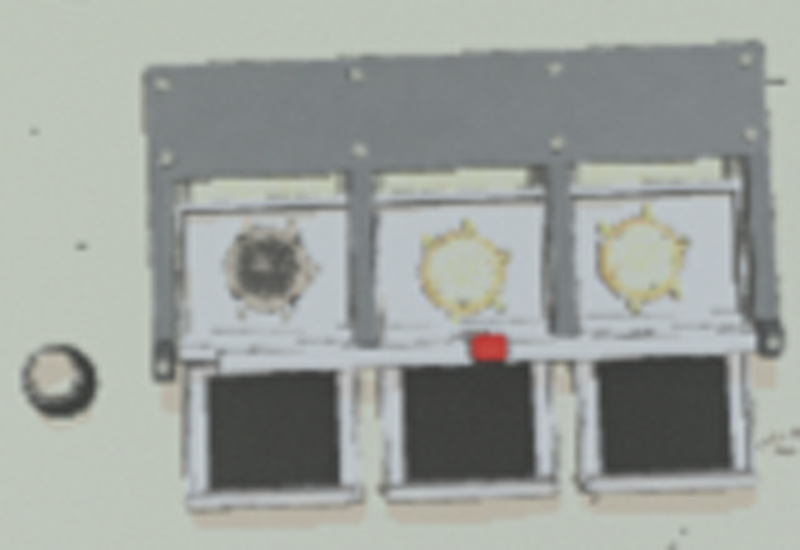

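View pics/crops.png

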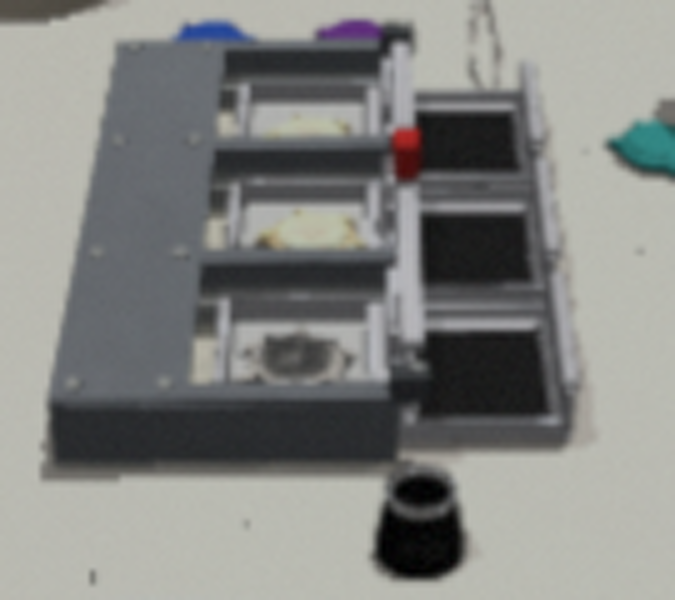

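The crops confirm it: the dark-dial steel head is in the left tray (crop 267,265), gold heads are in the middle and right, and the red lug is at (488,347). Next I fit the cabinet pose.

Run:
```python
from h import *
a=cap('top');b=cap('side')
P=lambda x,y,z:ray(a,(190+x/5-.4,145+y/5-.4),z)
S=lambda x,y,z:ray(b,(195+x/5-.4,180+y/5-.4),z)
for n,p in dict(backL=P(146,68,.044),backR=P(762,43,.044),lipLl=P(190,492,.031),lipLr=P(360,486,.031),lipRl=P(588,484,.031),lipRr=P(755,474,.031),
 lug=P(488,347,.059),S_lugtop=S(407,140,.059),S_backL=S(50,400,.044),S_backR=S(120,43,.044),loupe=P(60,375,.02),
 SlipLl=S(565,388,.031),SlipLr=S(553,280,.031)).items(): print(n,p.round(4))
```

```text
backL [0.7384 0.1189 0.044 ]
backR [ 0.7417 -0.1538  0.044 ]
lipLl [0.5513 0.1041 0.031 ]
lipLr [0.5517 0.0297 0.031 ]
lipRl [ 0.5496 -0.0701  0.031 ]
lipRr [ 0.5517 -0.1435  0.031 ]
lug [ 0.6078 -0.0274  0.059 ]
S_lugtop [ 0.607  -0.0209  0.059 ]
S_backL [0.7368 0.1344 0.044 ]
S_backR [ 0.7399 -0.1327  0.044 ]
loupe [0.6059 0.162  0.02  ]
SlipLl [0.5491 0.1111 0.031 ]
SlipLr [0.5489 0.041  0.031 ]
```

>>> {"op": "carry_out", "data": {"moves": [[0,0,0,0,0,0.157,1],[0,0,0,0,0,0.157,1],[0.03,-0.04,0,0,0,0,1],[0.03,-0.04,0,0,0,0,1],[0.03,-0.04,0,0,0,0,1]], "force": 20}}

```text
clock: 0.92
tool_pos: [0.2958, -0.4944, 0.2148]
eef_rot: [-3.142, -0.013, -0.0]
ft_force: [0.1, -0.7, 1.4]
gripper_width: 0.0001
grasp_force: 0.0
```

>>> {"op": "carry_out", "data": {"moves": [[0.035,-0.046,0,0,0,0,1],[0.035,-0.046,0,0,0,0,1],[0.035,-0.046,0,0,0,0,1],[0.035,-0.046,0,0,0,0,1],[0.035,-0.046,0,0,0,0,1]]}}

```text
clock: 1.55
tool_pos: [0.4691, -0.2625, 0.2151]
eef_rot: [3.141, 0.014, 0.001]
ft_force: [0.2, 0.0, 0.5]
gripper_width: 0.0
grasp_force: 0.0
```

>>> {"op": "carry_out", "data": {"moves": [[0.035,-0.046,0.015,0,0,0,1],[0.035,-0.046,0.02,0,0,0,1],[0.035,-0.046,0.02,0,0,0,1],[0.032,-0.046,0.02,0,0,0,1],[0,0,0.02,0,0,0,1]]}}

```text
clock: 2.17
tool_pos: [0.6056, -0.0756, 0.1191]
eef_rot: [-3.141, -0.02, -0.002]
ft_force: [-0.6, -0.2, -0.7]
gripper_width: -0.0002
grasp_force: 0.0
```

>>> {"op": "carry_out", "data": {"moves": [[0.002,0,0.02,0,0,0,1],[0,0,0.02,0,0,0,1],[0,0,0.017,0,0,0,1],[0,0,0,0,0,0,1]]}}

```text
clock: 2.68
tool_pos: [0.6046, -0.0788, 0.0617]
eef_rot: [-3.141, -0.014, 0.003]
ft_force: [0.2, 1.4, 0.6]
gripper_width: 0.0
grasp_force: 0.0
```

Run:
```python
from h import *
b=cap('side');f=b['frame'][:,:,::-1]
cv2.imwrite('pics/s2.png',cv2.resize(f[150:300,195:330],None,fx=4,fy=4,interpolation=cv2.INTER_CUBIC))
```

```text
(no output)
```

View pics/s2.png

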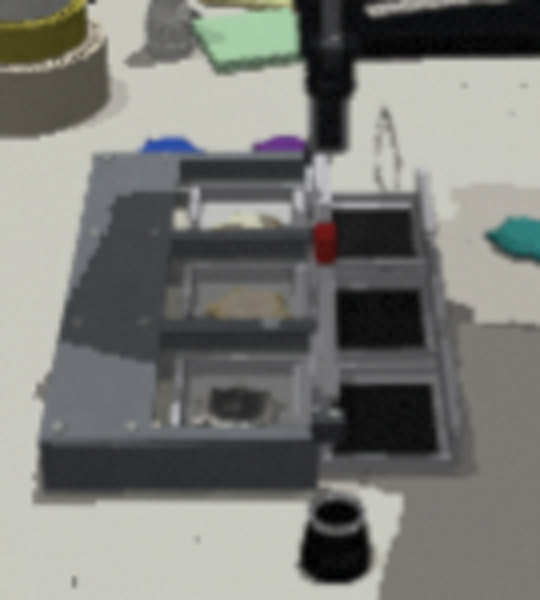

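The finger stands over the bar at crop (330,150), right of the lug at (325,243) and in line with it. I push left in small steps.

>>> {"op": "carry_out", "data": {"moves": [[0.002,-0.006,0,0,0,0,1],[0,-0.006,0,0,0,0,1],[0,-0.006,0,0,0,0,1],[0,-0.004,0,0,0,0,1],[0,0,0,0,0,0,1]]}}

```text
clock: 3.35
tool_pos: [0.6073, -0.0565, 0.063]
eef_rot: [-3.142, -0.015, -0.0]
ft_force: [0.5, 0.7, 0.1]
gripper_width: -0.0001
grasp_force: 0.0
```

>>> {"op": "carry_out", "data": {"moves": [[0,-0.004,0,0,0,0,1],[0,-0.004,0,0,0,0,1],[0,-0.003,0,0,0,0,1],[0,0,0,0,0,0,1]]}}

```text
clock: 3.85
tool_pos: [0.6072, -0.0456, 0.0629]
eef_rot: [-3.142, -0.014, 0.0]
ft_force: [-0.4, -0.7, 0.0]
gripper_width: 0.0001
grasp_force: 0.0
```

```bash
cat > lug.py <<'E'
from h import *
for n in('top','side'):
    c=cap(n);f=c['frame'];h=cv2.cvtColor(f,cv2.COLOR_RGB2HSV)
    m=(((h[...,0]<8)|(h[...,0]>172))&(h[...,1]>130)&(h[...,2]>60)).astype(np.uint8)
    m[:190]=0;m[225:]=0;m[:,:240]=0;m[:,330:]=0
    y,x=np.nonzero(m)
    if len(x): print(n,len(x),x.mean(),y.mean(),ray(c,(x.mean(),y.mean()),.055).round(4))
s=r.read_state();print(s['tool_pos'],s['ft_force'],s['clock'])
E
python3 lug.py
```

```text
side 47 275.8510638297872 210.14893617021278 [ 0.6073 -0.0172  0.055 ]
[ 0.60723013 -0.04589534  0.06290061] [-0.54019321 -0.84770464  0.05707817] 3.95
```

>>> {"op": "carry_out", "data": {"moves": [[0,-0.003,0,0,0,0,1],[0,-0.003,0,0,0,0,1],[0,-0.003,0,0,0,0,1],[0,-0.003,0,0,0,0,1]]}}

```text
clock: 4.45
tool_pos: [0.6071, -0.0336, 0.0629]
eef_rot: [-3.142, -0.014, 0.0]
ft_force: [-0.4, -0.5, 0.1]
gripper_width: -0.0001
grasp_force: 0.0
```

>>> {"op": "carry_out", "data": {"moves": [[0,-0.003,0,0,0,0,1],[0,-0.003,0,0,0,0,1],[0,-0.002,0,0,0,0,1]]}}

```text
clock: 4.82
tool_pos: [0.607, -0.0257, 0.0629]
eef_rot: [-3.142, -0.014, 0.0]
ft_force: [1.1, 1.0, 0.1]
gripper_width: 0.0006
grasp_force: 0.0
```

```bash
python3 lug.py
```

```text
side 44 275.97727272727275 210.3181818181818 [ 0.6071 -0.0166  0.055 ]
[ 0.60704353 -0.02565545  0.06289781] [0.70874672 0.11556843 0.56083436] 4.925
```

>>> {"op": "carry_out", "data": {"moves": [[0,-0.003,0,0,0,0,1],[0,-0.003,0,0,0,0,1]]}}

```text
clock: 5.18
tool_pos: [0.607, -0.0197, 0.0629]
eef_rot: [3.142, 0.014, 0.0]
ft_force: [0.1, 0.6, 0.5]
gripper_width: 0.0003
grasp_force: 0.0
```

```bash
python3 lug.py
python3 - <<'E'
from h import *
b=cap('side');f=b['frame'][:,:,::-1]
cv2.imwrite('pics/s3.png',cv2.resize(f[150:300,195:330],None,fx=4,fy=4,interpolation=cv2.INTER_CUBIC))
E
```

```text
side 44 276.02272727272725 210.13636363636363 [ 0.607  -0.0173  0.055 ]
[ 0.6069368  -0.01954043  0.06290108] [ 0.45152337  0.4267191  -0.4332779 ] 5.275
```

View pics/s3.png

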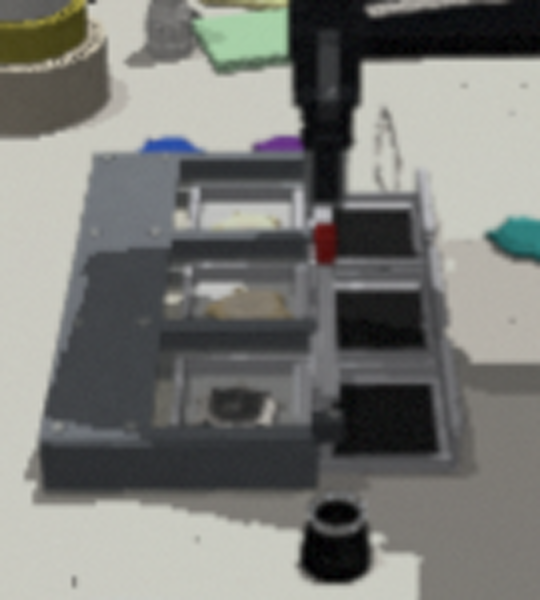

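The fingertip's lower edge is at crop (328,207) and the lug's top edge at (325,223), with bright bar between them, so there is no contact yet. I check the tip's height against the projection.

Run:
```python
from h import *
b=cap('side');p=r.read_state()['tool_pos']
for dz in(0,-.007,-.014):print(dz,proj(b,p+[0,0,dz]))
for z in(.045,.049,.055,.06,.07):print(z,ray(b,(195+328/4-.4,150+207/4-.4),z).round(4), 'lugtopback',ray(b,(195+325/4-.4,150+222/4-.4),z).round(4))
c=cap('top');print(proj(c,p+[0,0,-.014]))
print('lug model px',proj(b,[[.607,y,z] for y in(-.035,-.02,-.01) for z in(.039,.059)]))
```

```text
0 [[276.01860143 206.27884906]]
-0.007 [[276.0029619  209.14537384]]
-0.014 [[275.98748769 211.98810692]]
0.045 [ 0.6052 -0.0704  0.045 ] lugtopback [ 0.607  -0.0543  0.045 ]
0.049 [ 0.6053 -0.0636  0.049 ] lugtopback [ 0.607  -0.0477  0.049 ]
0.055 [ 0.6054 -0.0534  0.055 ] lugtopback [ 0.6072 -0.0377  0.055 ]
0.06 [ 0.6055 -0.0449  0.06  ] lugtopback [ 0.6072 -0.0294  0.06  ]
0.07 [ 0.6057 -0.0279  0.07  ] lugtopback [ 0.6074 -0.0127  0.07  ]
[[283.53871542 215.05136046]]
lug model px [[275.90056965 212.15122447]
 [275.94328543 204.13373149]
 [275.95924723 215.90880501]
 [276.00314586 207.82054685]
 [275.99933728 218.47374857]
 [276.04405598 210.33816371]]
```

Run:
```python
from h import *
b=cap('side')
for z in(.048,.06,.065,.07,.075,.08):print(z,ray(b,(195+330/4-.4,150+150/4-.4),z).round(4))
f=b['frame'];print(r.read_state()['gripper_width'])
print(f[196:214,272:281].sum(2)//3)
```

```text
0.048 [ 0.6035 -0.1306  0.048 ]
0.06 [ 0.6038 -0.1085  0.06  ]
0.065 [ 0.6039 -0.0993  0.065 ]
0.07 [ 0.604  -0.0901  0.07  ]
0.075 [ 0.6042 -0.081   0.075 ]
0.08 [ 0.6043 -0.0718  0.08  ]
-0.0002581445346146152
[[ 62  39  20  14  16  16  18  33  62]
 [ 63  37  17  18  16  18  19  28  62]
 [ 63  37  19  16  14  15  19  34  59]
 [ 62  39  24  23  22  22  23  38  59]
 [ 69  54  53  53  51  50  46  52  77]
 [ 81  90 108 109 108  93  63  63  90]
 [ 89 124 161 162 162 134  62  46  60]
 [ 87 138 180 183 181 151  60  27  31]
 [114 147 173 173 171 144  56  25  29]
 [152 162 137 130 128 107  47  28  29]
 [143 135  80  68  64  56  38  30  27]
 [105  76  51  43  42  38  34  27  28]
 [ 89  59  48  44  43  40  36  30  26]
 [ 70  54  47  43  42  40  37  28  27]
 [ 64  59  41  39  37  34  36  27  28]
 [ 88  84  45  35  38  38  32  30  29]
 [ 93  97  50  40  37  36  27  27  25]
 [ 98 101  52  38  38  36  35  35  36]]
```

Both views put the real tip about 27 mm higher than nominal (z≈0.075), so the finger is passing over the lug. I'll back off to the right and lower with force checks.

>>> {"op": "carry_out", "data": {"moves": [[0,0.02,0,0,0,0,1],[0,0.02,0,0,0,0,1],[0,0.01,0.004,0,0,0,1],[0,0,0.003,0,0,0,1],[0,0,0,0,0,0,1]]}}

```text
clock: 6.1
tool_pos: [0.6071, -0.0697, 0.0555]
eef_rot: [-3.141, -0.013, 0.001]
ft_force: [-0.1, 0.3, 0.4]
gripper_width: -0.0
grasp_force: 0.0
```

>>> {"op": "carry_out", "data": {"moves": [[0,0,0.002,0,0,0,1],[0,0,0.001,0,0,0,1],[0,0,0,0,0,0,1]]}}

```text
clock: 6.48
tool_pos: [0.6074, -0.0696, 0.0528]
eef_rot: [-3.142, -0.014, 0.0]
ft_force: [0.5, -0.5, 0.9]
gripper_width: 0.0
grasp_force: 0.0
```

>>> {"op": "carry_out", "data": {"moves": [[0,0,0.001,0,0,0,1],[0,0,0.001,0,0,0,1],[0,0,0,0,0,0,1]]}}

```text
clock: 6.85
tool_pos: [0.6074, -0.0699, 0.0508]
eef_rot: [-3.142, -0.014, 0.0]
ft_force: [0.7, -0.4, 0.3]
gripper_width: 0.0003
grasp_force: 0.0
```

No contact with the nominal tip at 37 mm, so the offset is real. I keep lowering carefully.

>>> {"op": "carry_out", "data": {"moves": [[0,0,0.002,0,0,0,1],[0,0,0.002,0,0,0,1],[0,0,0.001,0,0,0,1],[0,0,0,0,0,0,1]]}}

```text
clock: 7.35
tool_pos: [0.6074, -0.0699, 0.0458]
eef_rot: [-3.142, -0.014, 0.0]
ft_force: [1.0, -0.1, 0.0]
gripper_width: 0.0
grasp_force: 0.0
```

>>> {"op": "carry_out", "data": {"moves": [[0,0,0.002,0,0,0,1],[0,0,0.002,0,0,0,1],[0,0,0.001,0,0,0,1],[0,0,0,0,0,0,1]]}}

```text
clock: 7.85
tool_pos: [0.6074, -0.0699, 0.0408]
eef_rot: [-3.142, -0.014, 0.0]
ft_force: [0.4, 0.2, -0.6]
gripper_width: -0.0005
grasp_force: 0.0
```

Run:
```python
from h import *
b=cap('side');f=b['frame']
print(f[180:212,272:284].sum(2)//3); s=r.read_state();p=s['tool_pos'];print(p,s['ft_force'])
for z in(.04,.05,.06,.07):print(z,proj(b,[p[0],p[1],z]))
```

```text
[[ 18   9  15  12  12  13   9  16  15  47 133 191]
 [ 14  20  20  19  18  17  17  12  14  43 124 185]
 [ 14  19  22  23  26  21  21  17  16  38 108 173]
 [ 17  17  18  18  14  20  20  18  17  55 122 177]
 [ 20  19  15  15  19  14  16  18  33  88 154 192]
 [ 40  24  16  17  14  15  18  36  63 121 175 196]
 [ 55  28  18  18  18  17  27  51  88 147 191 198]
 [ 57  29  18  21  19  20  26  54  96 153 195 198]
 [ 57  28  19  18  19  17  24  55 104 161 195 199]
 [ 58  29  19  16  13  17  27  54 105 163 196 198]
 [ 59  29  16  15  18  14  24  57 105 162 195 198]
 [ 57  30  20  15  19  15  25  55 106 163 195 199]
 [ 55  31  16  20  17  19  24  53 106 162 195 198]
 [ 57  31  12  20  22  19  22  56 106 162 196 199]
 [ 57  32  17  18  16  14  22  55 104 163 195 198]
 [ 58  29  17  17  17  16  23  57 106 163 196 197]
 [ 59  33  22  18  16  23  27  56 106 161 195 198]
 [ 64  47  43  45  49  45  45  62 104 154 182 184]
 [ 82  82  83  92 107  97  76  76  97 128 140 142]
 [102 107 110 132 160 142  95  87  90  96 100  98]
 [108 116 124 148 181 164 122 117 121 128 128 128]
 [ 95 107 123 142 176 166 141 138 145 157 158 158]
 [ 86  98 111 123 142 125  78  69  75  79  82  81]
 [ 77  85  91  91  93  77  36  30  32  34  37  36]
 [ 81  85  86  80  80  67  33  26  29  26  30  30]
 [ 97  97  78  68  66  59  39  29  26  31  29  29]
 [ 90  85  63  53  55  51  45  32  27  30  30  28]
 [ 66  54  53  53  50  49  44  28  26  30  31  27]
 [ 57  49  52  54  52  51  43  29  29  27  27  25]
 [ 56  47  45  49  46  45  41  29  28  28  26  25]
 [ 52  47  41  42  36  36  31  27  27  28  26  26]
 [ 63  55  41  40  38  36  34  26  31  29  28  27]]
[ 0.60740304 -0.06988588  0.0408639 ] [-0.42821643 -0.188373   -0.41444831]
0.04 [[275.59016421 203.41895953]]
0.05 [[275.6091028  199.50933557]]
0.06 [[275.62833161 195.55582401]]
0.07 [[275.64785564 191.55794525]]
```

>>> {"op": "carry_out", "data": {"moves": [[0,0,0.002,0,0,0,1],[0,0,0.002,0,0,0,1],[0,0,0.002,0,0,0,1],[0,0,0.002,0,0,0,1],[0,0,0,0,0,0,1]]}}

```text
clock: 8.52
tool_pos: [0.6073, -0.0699, 0.0327]
eef_rot: [-3.142, -0.014, 0.0]
ft_force: [-1.0, -0.5, -0.2]
gripper_width: 0.0004
grasp_force: 0.0
```

>>> {"op": "carry_out", "data": {"moves": [[0,0,0.001,0,0,0,1],[0,0,0.001,0,0,0,1],[0,0,0,0,0,0,1]]}}

```text
clock: 8.9
tool_pos: [0.6074, -0.0699, 0.0308]
eef_rot: [-3.142, -0.014, 0.0]
ft_force: [-0.8, -0.5, 0.2]
gripper_width: -0.0001
grasp_force: 0.0
```

>>> {"op": "carry_out", "data": {"moves": [[0,0,0.001,0,0,0,1],[0,0,0.001,0,0,0,1],[0,0,0,0,0,0,1]]}}

```text
clock: 9.28
tool_pos: [0.6074, -0.0699, 0.0288]
eef_rot: [-3.142, -0.014, 0.0]
ft_force: [0.9, 0.7, -0.1]
gripper_width: 0.0
grasp_force: 0.0
```

Run:
```python
from h import *
b=cap('side');f=b['frame'][:,:,::-1]
cv2.imwrite('pics/s4.png',cv2.resize(f[150:300,195:330],None,fx=4,fy=4,interpolation=cv2.INTER_CUBIC))
```

```text
(no output)
```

View pics/s4.png

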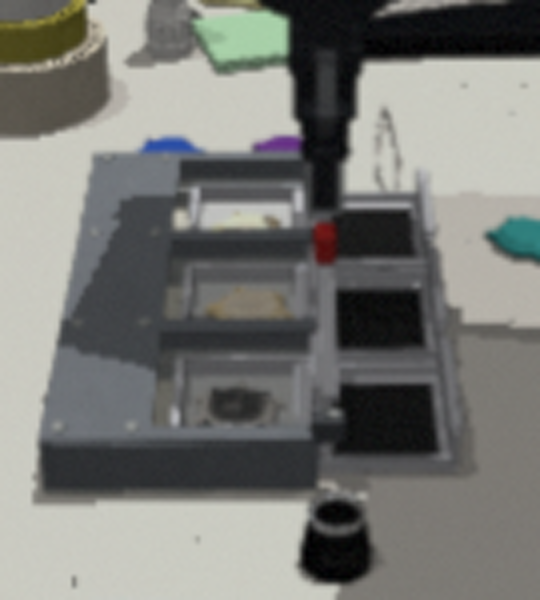

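The fingertip now ends at crop (325,206), which is z≈0.046–0.05 and just right of the lug at (325,243). I push left again.

>>> {"op": "carry_out", "data": {"moves": [[0,-0.005,0,0,0,0,1],[0,-0.005,0,0,0,0,1],[0,-0.005,0,0,0,0,1],[0,-0.005,0,0,0,0,1],[0,-0.003,0,0,0,0,1]]}}

```text
clock: 9.95
tool_pos: [0.6072, -0.0465, 0.0289]
eef_rot: [3.141, 0.014, 0.0]
ft_force: [-0.8, -2.0, 0.5]
gripper_width: 0.0
grasp_force: 0.8
```

>>> {"op": "carry_out", "data": {"moves": [[0,-0.003,0,0,0,0,1],[0,-0.003,0,0,0,0,1]]}}

```text
clock: 10.2
tool_pos: [0.6071, -0.0408, 0.0289]
eef_rot: [3.142, 0.014, -0.0]
ft_force: [-0.7, -1.8, -0.4]
gripper_width: 0.0002
grasp_force: 0.8
```

```bash
python3 lug.py
```

```text
side 49 275.8775510204082 212.0408163265306 [ 0.6073 -0.0098  0.055 ]
[ 0.60714164 -0.04059164  0.02888606] [-0.27364777 -0.55591883  0.86500853] 10.3
```

>>> {"op": "carry_out", "data": {"moves": [[0,-0.003,0,0,0,0,1],[0,-0.003,0,0,0,0,1],[0,-0.002,0,0,0,0,1]]}}

```text
clock: 10.68
tool_pos: [0.6071, -0.0327, 0.0289]
eef_rot: [-3.142, -0.014, 0.0]
ft_force: [-0.6, -1.1, -0.2]
gripper_width: -0.0002
grasp_force: 0.8
```

>>> {"op": "carry_out", "data": {"moves": [[0,-0.002,0,0,0,0,1],[0,-0.001,0,0,0,0,1]]}}

```text
clock: 10.92
tool_pos: [0.6071, -0.0297, 0.0289]
eef_rot: [3.142, 0.014, -0.0]
ft_force: [-0.3, -1.6, 0.4]
gripper_width: -0.0003
grasp_force: 0.8
```

>>> {"op": "carry_out", "data": {"moves": [[0,-0.001,0,0,0,0,1],[0,-0.001,0,0,0,0,1]]}}

```text
clock: 11.18
tool_pos: [0.6071, -0.0284, 0.0289]
eef_rot: [3.141, 0.014, 0.0]
ft_force: [-0.8, -13.1, 0.7]
gripper_width: -0.0002
grasp_force: 6.3
```

```bash
python3 lug.py
```

```text
side 49 275.9795918367347 215.20408163265307 [0.6072 0.0025 0.055 ]
[ 0.60706144 -0.0285422   0.02892775] [-0.62312324 -9.03288293 -0.12245422] 11.275
```

The bar hit its stop (13 N, lug moved about 20 mm). I back off, lift clear and go over the left tray's well, around (0.575, 0.070).

>>> {"op": "carry_out", "data": {"moves": [[0,0.006,0,0,0,0,1],[0,0,-0.03,0,0,0,1],[0,0,-0.03,0,0,0,1],[-0.016,-0.05,-0.01,0,0,0,1],[-0.016,-0.054,0,0,0,0,1]]}}

```text
clock: 11.9
tool_pos: [0.5747, 0.0704, 0.1]
eef_rot: [-3.141, -0.011, -0.003]
ft_force: [1.1, 1.0, -0.2]
gripper_width: 0.0001
grasp_force: 0.0
```

>>> {"op": "carry_out", "data": {"moves": [[0,0,0.02,0,0,0,1],[0,0,0.015,0,0,0,1],[0,0,0.01,0,0,0,1],[0,0,0,0,0,0,1]]}}

```text
clock: 12.4
tool_pos: [0.5738, 0.0692, 0.053]
eef_rot: [3.141, 0.012, -0.002]
ft_force: [0.5, 0.1, 0.7]
gripper_width: 0.0001
grasp_force: 0.0
```

```bash
python3 lug.py
python3 - <<'E'
from h import *
b=cap('side');f=b['frame'][:,:,::-1]
cv2.imwrite('pics/s5.png',cv2.resize(f[150:300,195:330],None,fx=4,fy=4,interpolation=cv2.INTER_CUBIC))
p=r.read_state()['tool_pos']
for z in(.03,.045,.06,.075):print(z,(proj(b,[p[0],p[1],z])-[195,150])*4)
E
```

```text
side 46 276.3478260869565 214.80434782608697 [0.6065 0.0009 0.055 ]
[0.57443027 0.06932666 0.05397388] [-0.25885897  0.46753731  0.81680355] 12.5
0.03 [[391.95347559 377.80520861]]
0.045 [[392.7729484 352.6784843]]
0.06 [[393.60569438 327.04040265]]
0.075 [[394.45187757 300.87977054]]
```

View pics/s5.png

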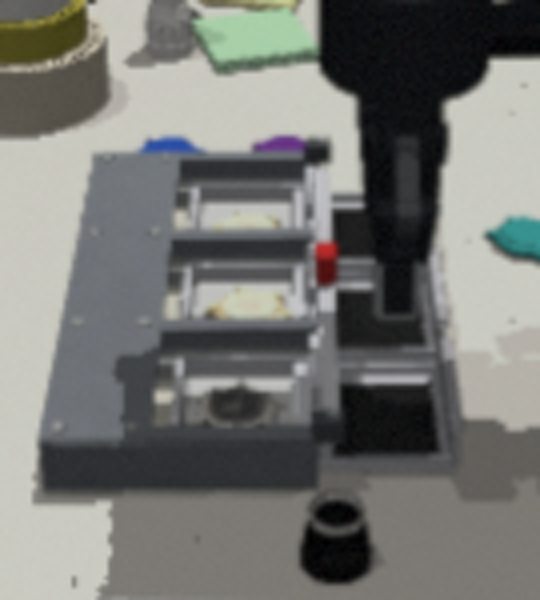

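The finger tip is at crop (397,317), above the left well in x. The lug is now at (326,262), shifted left, and the trays are still shut. I lower into the well.

>>> {"op": "carry_out", "data": {"moves": [[0,0,0.015,0,0,0,1],[0,0,0.015,0,0,0,1],[0,0,0.008,0,0,0,1],[0,0,0.004,0,0,0,1],[0,0,0,0,0,0,1]]}}

```text
clock: 13.18
tool_pos: [0.574, 0.0699, 0.0116]
eef_rot: [3.142, 0.014, -0.001]
ft_force: [0.9, 0.9, 1.2]
gripper_width: -0.0001
grasp_force: 0.0
```

>>> {"op": "carry_out", "data": {"moves": [[0,0,0.003,0,0,0,1],[0,0,0.003,0,0,0,1],[0,0,0.003,0,0,0,1],[0,0,0.002,0,0,0,1],[0,0,0,0,0,0,1]]}}

```text
clock: 13.8
tool_pos: [0.5741, 0.0698, 0.0007]
eef_rot: [3.142, 0.014, -0.0]
ft_force: [-0.6, 0.4, 0.3]
gripper_width: 0.0001
grasp_force: 0.0
```

Run:
```python
from h import *
b=cap('side');f=b['frame'][:,:,::-1]
cv2.imwrite('pics/s6.png',cv2.resize(f[150:300,195:330],None,fx=4,fy=4,interpolation=cv2.INTER_CUBIC))
p=r.read_state()['tool_pos']
for y in(p[1],p[1]+.012):
  for z in(.006,.015,.025,.04):print(z,(proj(b,[p[0],y,z])-[195,150])*4)
```

```text
0.006 [[391.5754487  417.45147014]]
0.015 [[392.05864444 402.90863194]]
0.025 [[392.60104773 386.54306751]]
0.04 [[393.42565871 361.5795611 ]]
0.006 [[392.60302159 432.49244686]]
0.015 [[393.09936834 417.86635522]]
0.025 [[393.65663476 401.40355009]]
0.04 [[394.50404543 376.28450694]]
```

View pics/s6.png

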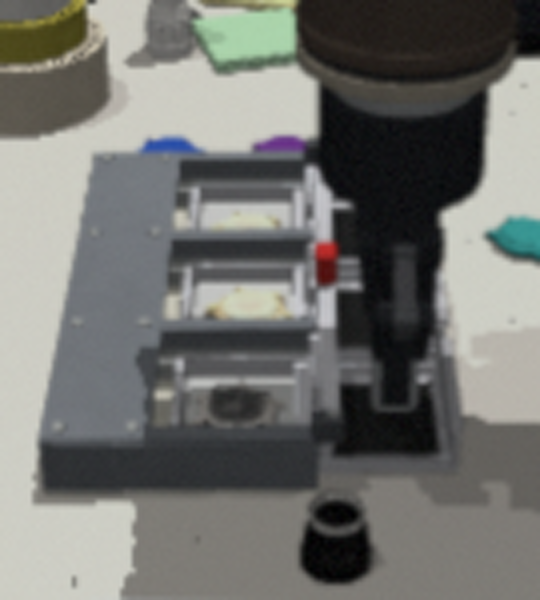

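The fingertip is at crop (397,408), inside the left well and below the lip top. Now I draw.

>>> {"op": "carry_out", "data": {"moves": [[-0.004,0,0.002,0,0,0,1],[-0.004,0,0,0,0,0,1],[-0.003,0,0,0,0,0,1],[-0.003,0,0,0,0,0,1],[-0.003,0,0,0,0,0,1]]}}

```text
clock: 14.48
tool_pos: [0.5574, 0.0697, -0.001]
eef_rot: [-3.142, -0.014, -0.001]
ft_force: [1.6, -0.0, -0.7]
gripper_width: -0.0003
grasp_force: 0.8
```

>>> {"op": "carry_out", "data": {"moves": [[-0.003,0,0,0,0,0,1],[-0.003,0,0,0,0,0,1],[-0.003,0,0,0,0,0,1]]}}

```text
clock: 14.85
tool_pos: [0.5481, 0.0696, -0.001]
eef_rot: [3.142, 0.014, 0.0]
ft_force: [1.7, 0.2, -0.1]
gripper_width: -0.0003
grasp_force: 0.8
```

Run:
```python
from h import *
a=cap('top');b=cap('side');f=b['frame'][:,:,::-1];g=a['frame'][:,:,::-1]
cv2.imwrite('pics/s7.png',cv2.resize(f[150:300,195:330],None,fx=4,fy=4,interpolation=cv2.INTER_CUBIC))
print(r.read_state()['tool_pos'],r.read_state()['ft_force'])
```

```text
[ 0.54768071  0.0695907  -0.00112467] [-0.85551015 -0.21773667  0.06619945]
```

View pics/s7.png

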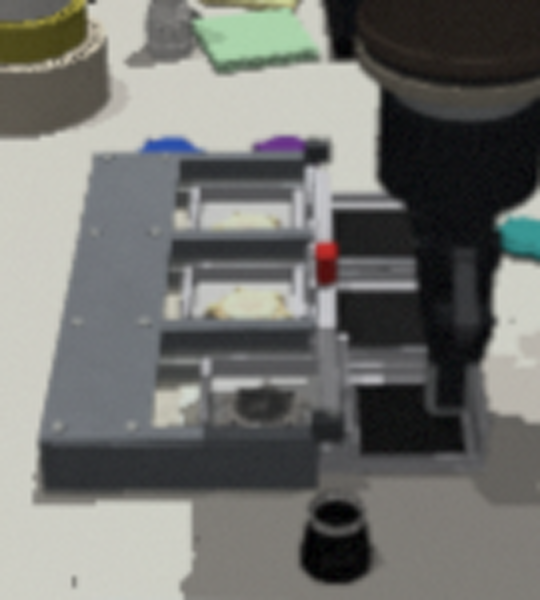

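The left tray is sliding out with the watch (now at crop 262,403), and the others are shut. I continue gently.

>>> {"op": "carry_out", "data": {"moves": [[-0.004,0,0,0,0,0,1],[-0.004,0,0,0,0,0,1],[-0.004,0,0,0,0,0,1],[-0.004,0,0,0,0,0,1],[-0.004,0,0,0,0,0,1]]}}

```text
clock: 15.58
tool_pos: [0.5279, 0.0694, -0.0011]
eef_rot: [3.142, 0.014, 0.0]
ft_force: [1.9, -0.9, -0.1]
gripper_width: -0.0001
grasp_force: 0.8
```

>>> {"op": "carry_out", "data": {"moves": [[-0.004,0,0,0,0,0,1],[-0.004,0,0,0,0,0,1],[-0.004,0,0,0,0,0,1],[-0.004,0,0,0,0,0,1],[-0.004,0,0,0,0,0,1]]}}

```text
clock: 16.2
tool_pos: [0.5079, 0.0692, -0.0011]
eef_rot: [3.142, 0.014, -0.0]
ft_force: [1.6, -2.0, -0.5]
gripper_width: -0.0002
grasp_force: 0.8
```

>>> {"op": "carry_out", "data": {"moves": [[-0.004,0,0,0,0,0,1],[-0.004,0,0,0,0,0,1],[-0.004,0,0,0,0,0,1],[-0.004,0,0,0,0,0,1],[-0.004,0,0,0,0,0,1]]}}

```text
clock: 16.82
tool_pos: [0.4879, 0.0691, -0.0011]
eef_rot: [-3.142, -0.014, -0.0]
ft_force: [2.4, -1.5, 0.3]
gripper_width: 0.0001
grasp_force: 0.8
```

>>> {"op": "carry_out", "data": {"moves": [[-0.003,0,0,0,0,0,1],[-0.003,0,0,0,0,0,1]]}}

```text
clock: 17.08
tool_pos: [0.482, 0.069, -0.0011]
eef_rot: [3.142, 0.014, 0.0]
ft_force: [1.2, -1.5, -0.2]
gripper_width: 0.0
grasp_force: 0.8
```

>>> {"op": "carry_out", "data": {"moves": [[-0.002,0,0,0,0,0,1],[-0.002,0,0,0,0,0,1],[-0.002,0,0,0,0,0,1]]}}

```text
clock: 17.45
tool_pos: [0.4761, 0.069, -0.0011]
eef_rot: [-3.142, -0.014, -0.0]
ft_force: [1.5, -1.2, -0.8]
gripper_width: -0.0
grasp_force: 0.8
```

>>> {"op": "carry_out", "data": {"moves": [[-0.001,0,0,0,0,0,1],[-0.001,0,0,0,0,0,1]]}}

```text
clock: 17.7
tool_pos: [0.4742, 0.069, -0.0011]
eef_rot: [-3.142, -0.014, -0.0]
ft_force: [0.8, -1.2, 0.1]
gripper_width: -0.0002
grasp_force: 0.8
```

>>> {"op": "carry_out", "data": {"moves": [[-0.001,0,0,0,0,0,1],[-0.001,0,0,0,0,0,1]]}}

```text
clock: 17.95
tool_pos: [0.4721, 0.0689, -0.0011]
eef_rot: [-3.142, -0.014, 0.0]
ft_force: [1.1, -1.3, 0.3]
gripper_width: 0.0001
grasp_force: 0.8
```

>>> {"op": "carry_out", "data": {"moves": [[-0.001,0,0,0,0,0,1],[-0.001,0,0,0,0,0,1]]}}

```text
clock: 18.2
tool_pos: [0.4704, 0.0689, -0.0011]
eef_rot: [-3.142, -0.014, -0.001]
ft_force: [3.5, -1.8, -0.1]
gripper_width: 0.0001
grasp_force: 2.5
```

>>> {"op": "carry_out", "data": {"moves": [[-0.001,0,0,0,0,0,1],[-0.001,0,0,0,0,0,1]]}}

```text
clock: 18.45
tool_pos: [0.4704, 0.069, -0.0008]
eef_rot: [-3.141, -0.014, -0.006]
ft_force: [11.8, -2.6, -6.1]
gripper_width: -0.0002
grasp_force: 5.9
```

It is at the stop (12 N at x=0.470). I release forward inside the well, then lift straight up and move away.

>>> {"op": "carry_out", "data": {"moves": [[0.004,0,0,0,0,0,1],[0.006,0,0,0,0,0,1],[0,0,-0.01,0,0,0,1],[0,0,-0.03,0,0,0,1],[0,0,-0.04,0,0,0,1]]}}

```text
clock: 19.08
tool_pos: [0.4771, 0.069, 0.0797]
eef_rot: [3.141, 0.014, -0.003]
ft_force: [-0.6, 0.0, -0.4]
gripper_width: -0.0001
grasp_force: 0.0
```

>>> {"op": "carry_out", "data": {"moves": [[0,0,-0.05,0,0,0,1],[0,0.05,-0.04,0,0,0,1],[0,0.06,0,0,0,0,1],[0,0.06,0,0,0,0,1],[0,0.06,0,0,0,0,1]]}}

```text
clock: 19.7
tool_pos: [0.4797, -0.1615, 0.1688]
eef_rot: [3.141, 0.014, 0.001]
ft_force: [1.0, 0.7, -0.0]
gripper_width: 0.0002
grasp_force: 0.0
```

>>> {"op": "carry_out", "data": {"moves": [[0,0.06,0,0,0,0,1],[0,0.05,0,0,0,0,1],[0,0,0,0,0,0,1]]}}

```text
clock: 20.08
tool_pos: [0.4808, -0.2729, 0.1684]
eef_rot: [3.141, 0.008, 0.001]
ft_force: [-0.1, 1.2, 0.0]
gripper_width: 0.0001
grasp_force: 0.0
```

Run:
```python
from h import *
a=cap('top');g=a['frame'][:,:,::-1]
cv2.imwrite('pics/t9.png',cv2.resize(g[145:295,150:350],None,fx=4,fy=4,interpolation=cv2.INTER_CUBIC))
```

```text
(no output)
```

View pics/t9.png

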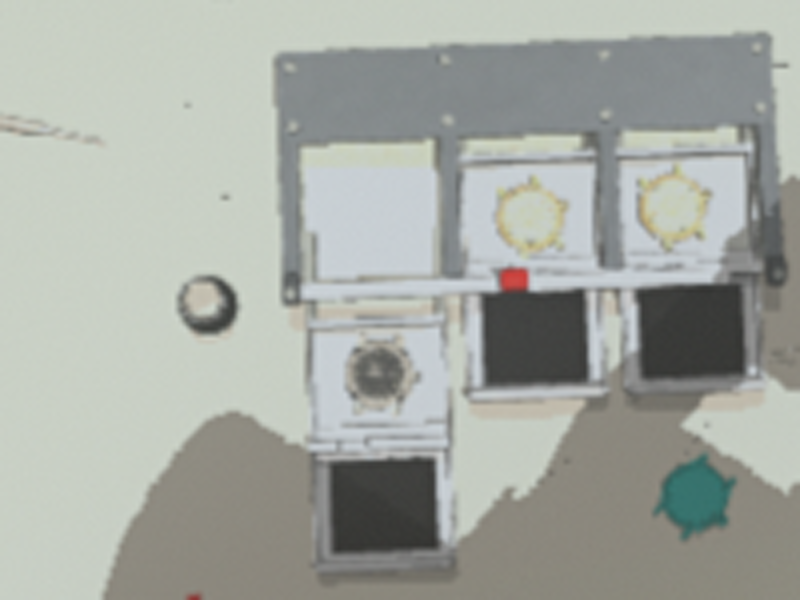

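The left tray is fully open with the steel head in its pocket (380,370). The lug is left at (514,279), the other trays are shut and the loupe is in place at (207,304). I hand the job in.

```bash
python3 -c "
from workcell import r
print(r.sign_off())"
```

```text
the job is handed in; nothing more can be done
None
```

The lock bar is pushed left to its stop, and the left tray is drawn out to its stop with the steel black-dial watch head in its pocket; the other two trays are shut, and the job was handed in at about 20 s.

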